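# Fill a two-tier drying rack with fragile resin busts

### The job

Fill the drying rack: stand every small resin bust upright on the floor of its walled tray, then take just the top deck off the pile and lower it over the rack's two pins until it lies flush on both posts, and last stand the large bust upright on the middle of that deck. The castings are thin and hollow: grip them lightly (no more than about 40 N per finger), set the deck and the large bust down gently, and never let the deck touch a small bust. Leave the other decks in their pile and do not disturb the paint jar or the brush pot.

Things in the scene. Friction and masses are not known exactly. Their poses are not given: they have to be found in the camera images.
- rack: Fixed plywood drying rack. Origin: centre of its underside on the table; x across, y along its length, z up. Base board 150 x 290 x 8 mm, a walled tray in its middle (see tray), and at y = +115 and -115 mm wooden posts 50 (x) x 24 (y) mm, flat tops 105 mm above the table. From the centre of each post top rises a steel pin 10 mm across and 24 mm high, its top 6 mm tapered to 5 mm.
- tray (a point): Centre of the tray's floor, 8 mm above the rack's origin; axes as the rack's. The tray is open on top, inside 116 (x) x 156 (y) mm, its walls 8 mm thick and rising to 38 mm above the table.
- seat (a point): Point midway between the two post tops, at their height, 105 mm above the rack's origin, where the centre of the deck's underside must come to lie; axes as the rack's.
- deck: Top deck of a pile of three equal wooden plates lying exactly one on another: 64 (x) x 270 (y) x 16 (z) mm, about 200 g, with two through holes 14 mm across at y = +115 and -115 mm. Origin: centre of its underside, z up; either way round fits. It can be pinched across its 64 mm width at mid-length from above with the fingertips reaching about 11 mm below its top face, clear of the deck beneath.
- spare_mid: Middle deck of the pile, same as the top one; stays where it is.
- spare_low: Lowest deck of the pile, on the table, same as the others; stays where it is.
- small1: Grey hollow resin bust on a round foot. Small: 78 mm tall, 120 g. Foot 46 mm across, 10 mm high; shoulders up to 38 mm across, ending 33 mm up; round head 28 mm across, straight-sided from 50 to 67 mm above the underside: best gripped there, from above, from any side. Origin: centre of its underside, z up; face towards -x. May be absent (None).
- small2: Grey hollow resin bust on a round foot. Small: 78 mm tall, 120 g. Foot 46 mm across, 10 mm high; shoulders up to 38 mm across, ending 33 mm up; round head 28 mm across, straight-sided from 50 to 67 mm above the underside: best gripped there, from above, from any side. Origin: centre of its underside, z up; face towards -x. May be absent (None).
- small3: Grey hollow resin bust on a round foot. Small: 78 mm tall, 120 g. Foot 46 mm across, 10 mm high; shoulders up to 38 mm across, ending 33 mm up; round head 28 mm across, straight-sided from 50 to 67 mm above the underside: best gripped there, from above, from any side. Origin: centre of its underside, z up; face towards -x. May be absent (None).
- small4: Grey hollow resin bust on a round foot. Small: 78 mm tall, 120 g. Foot 46 mm across, 10 mm high; shoulders up to 38 mm across, ending 33 mm up; round head 28 mm across, straight-sided from 50 to 67 mm above the underside: best gripped there, from above, from any side. Origin: centre of its underside, z up; face towards -x. May be absent (None).
- large: Grey hollow resin bust on a round foot. Large, the only one of this size: 101 mm tall, about 260 g. Foot 60 mm across and 13 mm high; shoulders at most 50 mm across, up to 43 mm; head 36 mm across (round, straight-sided from 65 to 87 mm above the underside), best gripped there. Origin: centre of its underside, z up.
- paint_jar: Bystander: short jar 44 mm across, 55 mm high; origin under its centre.
- brush_pot: Bystander: white pot 72 mm across, 85 mm high, with brushes standing up to 210 mm; origin under its centre.
There are look-alikes about, which are no part of the job. Leave any yellow look-alike of the small2 alone.

How it is judged (in metres and radians):
On the way, in this order (a step that is already met when the one before it is completed fails the run):
1. every small bust stands upright and released on the tray's floor (x of small1 in the frame of tray between -0.05 and 0.05 m and y of small1 in the frame of tray between -0.07 and 0.07 m and z of small1 in the frame of tray between -0.004 and 0.004 m and angle between each of small1, small2, small3, small4's own z axis and vertical below 0.1 rad and linear speed of each of small1, small2, small3, small4 below 0.03 m/s and x of small2 in the frame of tray between -0.05 and 0.05 m and y of small2 in the frame of tray between -0.07 and 0.07 m and z of small2 in the frame of tray between -0.004 and 0.004 m and x of small3 in the frame of tray between -0.05 and 0.05 m and y of small3 in the frame of tray between -0.07 and 0.07 m and z of small3 in the frame of tray between -0.004 and 0.004 m and x of small4 in the frame of tray between -0.05 and 0.05 m and y of small4 in the frame of tray between -0.07 and 0.07 m and z of small4 in the frame of tray between -0.004 and 0.004 m and contact force between the fingers and small1 below 0.2 N and contact force between the fingers and small2 below 0.2 N and contact force between the fingers and small3 below 0.2 N and contact force between the fingers and small4 below 0.2 N), for 0.2 s.
2. the top deck lies flush on both posts over the pins, released (x of small1 in the frame of tray between -0.05 and 0.05 m and y of small1 in the frame of tray between -0.07 and 0.07 m and z of small1 in the frame of tray between -0.004 and 0.004 m and angle between each of small1, small2, small3, small4's own z axis and vertical below 0.1 rad and linear speed of each of small1, small2, small3, small4 below 0.03 m/s and x of small2 in the frame of tray between -0.05 and 0.05 m and y of small2 in the frame of tray between -0.07 and 0.07 m and z of small2 in the frame of tray between -0.004 and 0.004 m and x of small3 in the frame of tray between -0.05 and 0.05 m and y of small3 in the frame of tray between -0.07 and 0.07 m and z of small3 in the frame of tray between -0.004 and 0.004 m and x of small4 in the frame of tray between -0.05 and 0.05 m and y of small4 in the frame of tray between -0.07 and 0.07 m and z of small4 in the frame of tray between -0.004 and 0.004 m and horizontal distance between deck and seat below 0.006 m and z of deck in the frame of seat between -0.003 and 0.003 m and angle between the y axis of deck and the y axis of rack, either way round below 0.05 rad and angle between deck's own z axis and vertical below 0.02 rad and linear speed of deck below 0.02 m/s and contact force between the fingers and deck below 0.2 N), for 0.2 s.
At the end, for the whole second after the job is handed in: Small busts upright (0.1 rad) on the tray floor; deck flush (3 mm) on the posts, centred (6 mm) and in line; large bust upright on the deck within 18 mm of its centre line, 50 mm of its middle; spare decks within 20 mm of their start; all at rest, released (all of step 2 and x of large in the frame of deck between -0.018 and 0.018 m and y of large in the frame of deck between -0.05 and 0.05 m and z of large in the frame of deck between 0.012 and 0.02 m and angle between large's own z axis and vertical below 0.1 rad and linear speed of large below 0.02 m/s and distance of each of spare_low, spare_mid from where it was at the start of the episode below 0.02 m and contact force between the fingers and small1 below 0.2 N and contact force between the fingers and small2 below 0.2 N and contact force between the fingers and small3 below 0.2 N and contact force between the fingers and small4 below 0.2 N and contact force between the fingers and large below 0.2 N); the robot touches nothing.
It fails at once if a casting is squeezed by the fingers: more than 90 N of contact (both fingers together) (contact force between the fingers and small1 above 90 N or contact force between the fingers and small2 above 90 N or contact force between the fingers and small3 above 90 N or contact force between the fingers and small4 above 90 N or contact force between the fingers and large above 90 N).
It fails at once if the deck is pressed on the rack with more than 45 N, or dropped or slammed over the pins: faster than 0.3 m/s within 30 mm above the posts (contact force between deck and rack above 45 N or (horizontal distance between deck and seat below 0.04 m and z of deck in the frame of seat between -0.005 and 0.03 m and linear speed of deck above 0.3 m/s)).
It fails at once if the large bust is pressed on the deck with more than 45 N, or dropped on it: faster than 0.3 m/s within 15 mm above it (contact force between large and deck above 45 N or (horizontal distance between large and deck below 0.04 m and z of large in the frame of deck between 0.005 and 0.031 m and linear speed of large above 0.3 m/s)).
It fails at once if the deck presses on a small bust (contact force between any of small1, small2, small3, small4 and deck above 2 N).
It fails at once if the paint jar or the brush pot is moved more than 20 mm or tipped (distance of any of paint_jar, brush_pot from where it was at the start of the episode above 0.02 m or angle between any of paint_jar, brush_pot's own z axis and vertical above 0.3 rad).
Of small1, small2, small3, small4 only 3 to 4 are there at a start; the rules pass over those that are not, and their reading is None.
At some moment in a run one of small1, small2, small3, small4 may be knocked a few centimetres aside while the robot is not near it.
It also fails if it takes over 192 s, if anything falls off the work surface, if the arm or the gripper's body presses on something with over 40 N, if the wrist force passes 120 N, or if a joint passes its speed limit or range.

### The arm

A 6-joint arm with a two-finger parallel gripper is mounted at the origin on the work surface. World frame = base frame: x ahead of the robot, y to its left, z up, the work surface at z = 0. Lengths are in m, angles in degrees, forces in N, time in s.
With the tool pointing down it reaches from about 0.35 to 0.875 m from the base axis. Payload 4.2 kg.
Tool frame: the origin (TCP) lies midway between the tips of the shut fingers; the grasp point (between the pads) lies 19 mm behind it; z points along the fingers, y is the line along which they close (so a half turn about z gives the same grasp; the last joint's range is limited). The gripper opens to 87 mm and grips with 3 to 60 N. Pads are 19 mm wide; open, the fingers measure 117 mm over their backs; the gripper's body (75 mm by 190 mm) begins 51 mm behind the grasp point.
Start: joints at [14.817, 22.042, 0.453, 0, -68.411, -14.817], TCP at [0.625, 0, 0.223] pointing down, gripper open.
Joint ranges: [-179.83, 179.83], [-69.29, 118.12], [-61.27, 80.66], [-181.25, 117.63], [-171.15, -9.14], [-177.46, 177.46]. Speed limits (degrees/s): [159.86, 159.86, 180, 180, 180, 180].

### API

Orientations are given as [roll, pitch, yaw] about the fixed x, y, z axes, in that order (R = Rz(yaw) Ry(pitch) Rx(roll)).
In Python, from workcell import env gives the robot as it stands. The module is installed in compiled form; this text tells all that it offers. Calls block until the motion is done:
- env.goto(position, orientation): joint-space move of the TCP to a pose.
- env.move_straight(position, rotation=None, rate=0.15, force_limit=None): straight line of the TCP; rotation=None keeps the orientation; rate is the mean speed in m/s. With force_limit (N) it stops when the force on the tool has changed by that much, and returns True; else False.
- env.set_joints(angles): joint-space move.
- env.gripper_to(opening, grasp_force=None): opening from 0.0 (shut) to 1.0 (fully open); grasp_force is the grip in N (None keeps the last); returns when the fingers have stopped.
- env.dwell(seconds).
- env.inverse_kinematics(position, orientation): joint angles nearest the present ones, or None.
- env.read_state(): the state.
- env.grab_frame(name): name is "scene" or "side" or "wrist"; returns a dict with "image" (384x512x3 uint8, blue, green, red), "fx", "fy", "cx", "cy" (pixels), "position" and "orientation" of the camera in the world. Camera axes: x right, y up, looking along -z (the intrinsics and any distortion apply to the point x, -y, -z); pixel columns grow to the right and rows downward; lengths in m; the calibration is good to about 2 mm. A picture is of the moment at which its call begins. There is no depth.
A pose or a line that the arm cannot do raises env.Unreachable and nothing moves.
- env.close_job(): hands the job in; it is judged then, once.
Trained networks look in a picture, given as the dict that the camera call returned (one of the last four; its "shot" number tells which), for a name from the list of things; names that differ only in an ending like _2 or _b are one class to them, and where a whole thing is asked for, a point or a joint stands for the part that bears it (a point fixed in the world has none). Each returns a list of dicts, best first, with "score" (0 to 1); they miss things now and then, are a little off and sometimes report something else, mostly with a low value. They report only what shows in the picture. A call takes as long as a camera call. They do not tell look-alikes from the thing itself.
- env.search_frame(picture, thing): "xyz" ([x, y, z] in m, in world coordinates, good to about 4 mm: the middle of the surface that is visible of it).
- env.trace(picture, thing): "mask" (384x512 bool, what is visible of it).
The state is a dict: "clock": time; "joint_positions": joint angles; "qvel": joint speeds; "joint_torque": joint torques, N m; "position": TCP position; "tool_rot": TCP orientation; "force": force on the tool from outside, world axes, zero at the start; "wrist_torque": the same for the moment, N m; "opening": opening from 0.0 (shut) to 1.0 (fully open); "finger_force": force on a finger pad.
Only numpy, scipy, OpenCV 4.12 (cv2) and the standard library are available. Lean on these libraries where they do the work, as an engineer would, in place of code of your own. Each camera call takes 0.05 s, during which the arm holds its last target. There are 200 camera calls.

## Working session

There is one attempt and no reset: what is moved stays moved. The work goes in short steps, each a Python script; the robot and the scene stay as the last script left them, time stands still between calls to the robot, and variables do not carry over. Pictures are saved under pics/ and viewed, at most 14 in all, crops included, and the job is handed in when it is done.

```bash
mkdir -p pics; cat > h.py <<'E'
import numpy as np, cv2
from workcell import env
from scipy.spatial.transform import Rotation as R
def cam(f):
    o=f["orientation"]
    return np.array(f["position"]), (R.from_euler('xyz',o,degrees=True).as_matrix() if np.ndim(o)==1 else np.array(o))
def px2w(f,u,v,z):
    p,M=cam(f); d=M@np.array([(u-f["cx"])/f["fx"],-(v-f["cy"])/f["fy"],-1]); return p+d*(z-p[2])/d[2]
def w2px(f,X):
    p,M=cam(f); c=M.T@(np.array(X)-p); return np.array([f["cx"]+f["fx"]*c[0]/-c[2], f["cy"]-f["fy"]*c[1]/-c[2]])
E
python3 - <<'E'
from h import *
ims=[]
for n in("scene","side"):
    f=env.grab_frame(n); ims.append(f["image"]); print(n,{k:v for k,v in f.items() if k!="image"})
    for t in("rack","deck","small1","large","paint_jar","brush_pot"):
        print(t,[(round(d["score"],2),np.round(d["xyz"],3).tolist(),w2px(f,d["xyz"]).round().tolist()) for d in env.search_frame(f,t)])
    cv2.imwrite(f"pics/{n}0.png",cv2.resize(f["image"],(800,600),interpolation=cv2.INTER_CUBIC))
print(env.read_state())
E
```

```text
scene {'fx': 441.1668822281536, 'fy': 441.1668822281536, 'cx': 248.5516116151396, 'cy': 197.39974599141712, 'position': array([ 0.97731448, -0.83107626,  1.09107118]), 'orientation': array([42.88337881, -0.20619945, 26.37009662]), 'shot': 1}
rack [(0.86, [0.632, 0.013, 0.008], [268.0, 220.0])]
deck [(0.65, [0.58, 0.396, 0.047], [298.0, 137.0])]
small1 [(0.84, [0.456, -0.438, 0.032], [137.0, 307.0]), (0.79, [0.418, -0.364, 0.034], [142.0, 280.0]), (0.67, [0.438, -0.232, 0.03], [174.0, 249.0]), (0.45, [0.44, 0.08, 0.037], [225.0, 181.0])]
large [(0.96, [0.437, -0.089, 0.043], [198.0, 213.0])]
paint_jar [(0.78, [0.7, -0.357, 0.054], [232.0, 316.0])]
brush_pot [(0.61, [0.674, 0.355, 0.066], [319.0, 147.0])]
side {'fx': 435.1405715633675, 'fy': 435.1405715633675, 'cx': 256.5830165605346, 'cy': 187.50494535071255, 'position': array([0.06592977, 0.60677867, 0.97806893]), 'orientation': array([  40.69907663,    0.66528085, -141.62930448]), 'shot': 2}
rack [(0.73, [0.61, 0.031, 0.006], [237.0, 200.0])]
deck [(0.79, [0.497, 0.344, 0.047], [186.0, 294.0]), (0.16, [0.477, 0.365, 0.022], [187.0, 
[... 378 characters left out ...]
{'clock': 0.7, 'joint_positions': array([ 1.48162593e+01,  2.20392999e+01,  4.52569469e-01,  8.07976527e-04,
       -6.84125651e+01, -1.48163749e+01]), 'qvel': array([-0.07029388,  0.03120179, -0.05923401,  0.13450136, -0.02811801,
       -0.02527643]), 'joint_torque': array([ 1.92916596e-03, -3.90328968e+01,  1.87585920e+01,  4.22345549e+00,
        1.56399084e-02, -2.10468954e-05]), 'position': array([6.24970888e-01, 1.40746059e-05, 2.22576878e-01]), 'tool_rot': array([-1.79999127e+02, -5.46176427e-04, -8.99998183e+01]), 'force': array([ 0.07204213, -0.70737009,  1.01204029]), 'wrist_torque': array([-0.01207838,  0.03132577,  0.02136283]), 'finger_force': 0.0, 'opening': 1.002676448426413}
```

View pics/scene0.png

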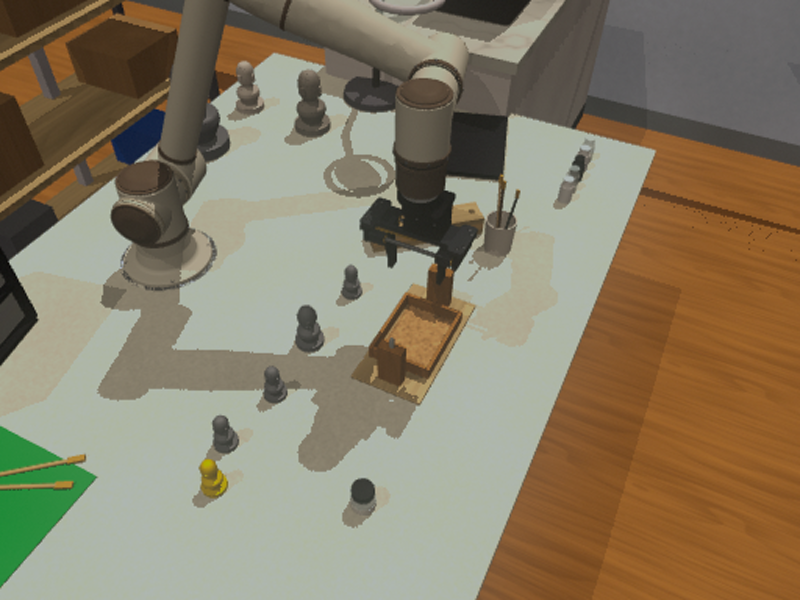

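View pics/side0.png

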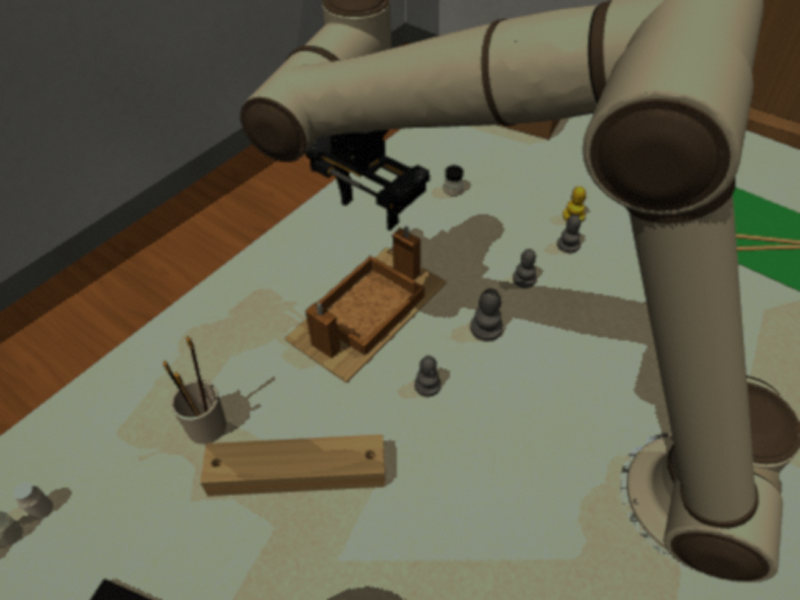

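Scene picture (800 px coordinates): grey small busts at (351,282), (273,384) and (224,434), the yellow look-alike at (212,478), which I leave alone, and the large bust at (308,328). The tan busts at the back, (248,88) and (311,103), are out of the working area. The rack is at (420,340) and the jar at (363,495). In the side picture the deck pile is at (295,463) and the brush pot at (200,412). Next I'll take close wrist views.

```bash
python3 - <<'E'
from h import *
O=[180,0,-90]
P=[(0.62,0.0,0.36),(0.56,0.33,0.36),(0.45,-0.28,0.36),(0.46,0.02,0.36)]
ims=[]
for i,p in enumerate(P):
    env.goto(p,O); env.dwell(0.3)
    f=env.grab_frame("wrist"); ims.append(f["image"]); np.save(f"pics/w{i}.npy",f,allow_pickle=True)
    print(i,np.round(f["position"],3),np.round(f["orientation"],1))
    for t in("rack","deck","small1","large"):
        print(t,[(round(d["score"],2),np.round(d["xyz"],3).tolist(),w2px(f,d["xyz"]).round().tolist()) for d in env.search_frame(f,t)])
print(f["fx"],env.read_state()["clock"])
m=np.vstack([np.hstack(ims[:2]),np.hstack(ims[2:])])
cv2.imwrite("pics/w.png",cv2.resize(m,(800,600)))
for i,p in ((0,[(250/1,220/1)]),): pass
for X in px2w(np.load("pics/w0.npy",allow_pickle=True).item(),256,192,0),: print(X)
f=env.grab_frame("scene")
for u,v in((158,65),(198,82)): print(px2w(f,u,v,0).round(2))
E
```

```text
0 [ 0.62  -0.082  0.521] [ -17.5   -0.2 -179.9]
rack [(0.68, [0.62, 0.012, 0.01], [255.0, 153.0])]
deck [(0.93, [0.485, 0.318, 0.047], [327.0, 317.0])]
small1 [(0.59, [0.441, -0.205, 0.015], [377.0, 8.0]), (0.57, [0.443, 0.084, 0.037], [360.0, 199.0])]
large [(0.97, [0.432, -0.075, 0.046], [381.0, 100.0])]
1 [0.56  0.247 0.523] [-17.6  -0.  180. ]
rack [(0.84, [0.616, 0.15, 0.008], [219.0, 28.0])]
deck [(0.64, [0.491, 0.331, 0.047], [300.0, 151.0])]
small1 []
large []
2 [ 0.45  -0.362  0.523] [ -17.6   -0.  -179.9]
rack [(0.73, [0.6, 0.055, 0.01], [182.0, 311.0])]
deck []
small1 [(0.89, [0.419, -0.348, 0.051], [277.0, 105.0]), (0.88, [0.437, -0.228, 0.04], [264.0, 180.0]), (0.79, [0.448, -0.429, 0.055], [258.0, 45.0]), (0.55, [0.438, 0.075, 0.01], [262.0, 319.0])]
large [(0.57, [0.422, -0.09, 0.04], [272.0, 254.0])]
3 [ 0.46  -0.063  0.522] [-1.76e+01 -1.00e-01  1.80e+02]
rack [(0.67, [0.617, 0.011, 0.013], [162.0, 142.0])]
deck [(0.79, [0.509, 0.343, 0.046], [230.0, 319.0])]
small1 [(0.7, [0.429, -0.166, 0.037], [278.0, 19.0]), (0.69, [0.439, 0.077, 0.033], [269.0, 183.0])]
large [(0.56, [0.421, -0.073, 0.087], [285.0, 87.0])]
303.7055269028806 8.1417
[0.61889941 0.084084   0.        ]
[-0.22  0.65  0.  ]
[0.02 0.61 0.  ]
```

View pics/w.png

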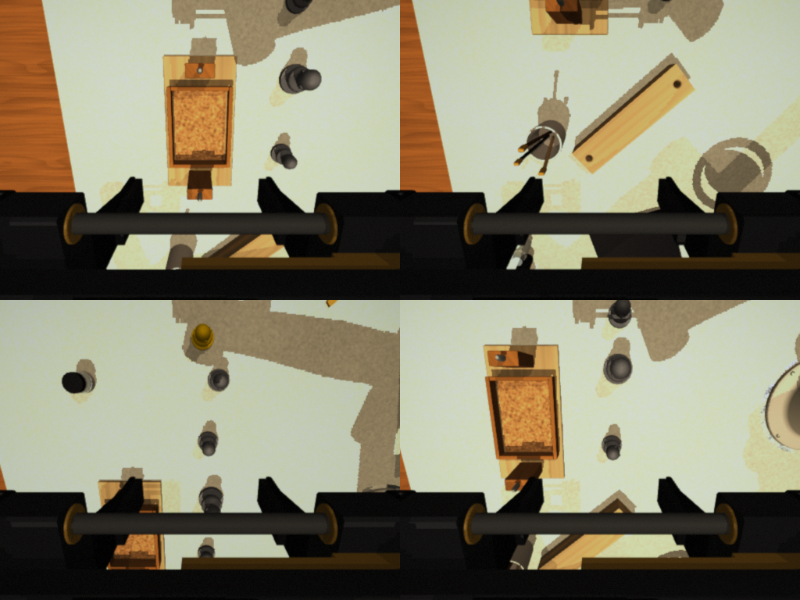

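The top-left wrist panel shows the rack nearly aligned with world y. The top-right panel shows the deck holes at about (677,84) and (589,158). The lower panels show the three grey small busts, with the yellow one at (202,336). Now I'll refine the pins, holes and heads on zoomed crops.

```bash
python3 - <<'E'
from h import *
W=[np.load(f"pics/w{i}.npy",allow_pickle=True).item() for i in range(4)]
a=cv2.resize(W[0]["image"][60:264,196:316],None,fx=2.9,fy=2.9,interpolation=cv2.INTER_CUBIC)
b=cv2.resize(W[1]["image"][60:224,210:390],None,fx=2.4,fy=2.4,interpolation=cv2.INTER_CUBIC)
c=np.zeros((600,800,3),np.uint8); c[:a.shape[0],:a.shape[1]]=a; c[:b.shape[0],360:360+b.shape[1]]=b
cv2.imwrite("pics/crop1.png",c)
# holes by dark centroid
f=W[1]; g=cv2.cvtColor(f["image"],6).astype(float)
H=[]
for u,v in((354.6,107.5),(242,202)):
    w=np.zeros_like(g); y,x=np.mgrid[:384,:512]; m=(np.hypot(x-u,y-v)<9)
    t=np.where(m,np.clip(np.median(g[m])-20-g,0,None),0); uu,vv=(t*x).sum()/t.sum(),(t*y).sum()/t.sum()
    X=px2w(f,uu,vv,0.048); H.append(X); print(uu,vv,X.round(4))
d=H[0]-H[1]; print("len",np.hypot(*d[:2]),"yaw",np.degrees(np.arctan2(d[1],d[0])),"mid",(H[0]+H[1])/2)
E
```

```text
354.36398408812727 107.30217258261933 [0.4121 0.2646 0.048 ]
241.69184411410205 202.0946163117718 [0.5843 0.4162 0.048 ]
len 0.22936655494233496 yaw -138.63128430562605 mid [0.4981908  0.34036874 0.048     ]
```

View pics/crop1.png

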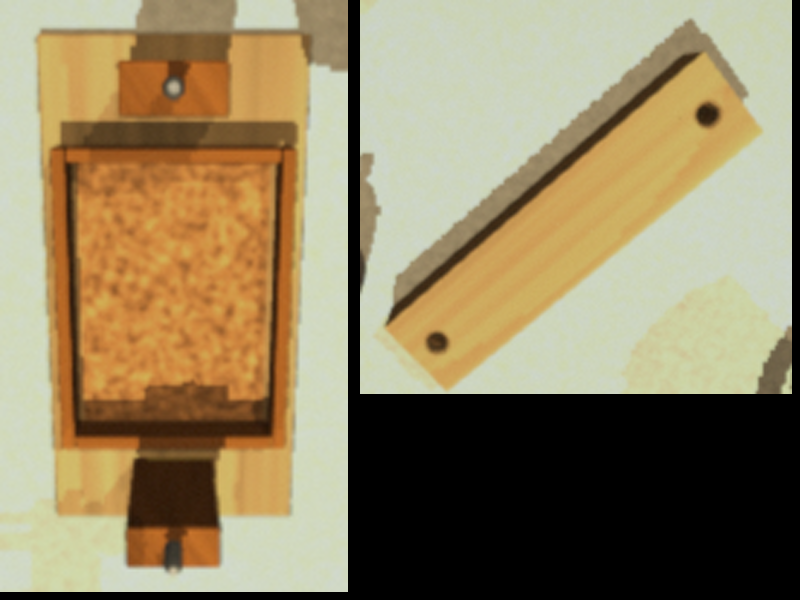

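```bash
cat >> h.py <<'E'
O=[180,0,-90]
def sil(f,x,y,k):
    m=np.zeros((384,512),np.uint8); a=np.linspace(0,2*np.pi,40)
    segs={'s':[(23,0,23,10),(19,10,15,33),(9,33,10,50),(14,50,14,67),(14,67,6,78)],'l':[(30,0,30,13),(25,13,20,43),(12,43,13,65),(18,65,18,87),(18,87,8,101)]}[k]
    for r0,z0,r1,z1 in segs:
        P=[w2px(f,[x+r*np.cos(t)/1e3,y+r*np.sin(t)/1e3,z/1e3]) for r,z in((r0,z0),(r1,z1)) for t in a]
        cv2.fillConvexPoly(m,cv2.convexHull(np.round(P).astype(np.int32)),1)
    return m
def locate(f,near,k='s'):
    """centroid-match the traced silhouette nearest to `near`"""
    best=None
    t=sil(f,near[0],near[1],k).astype(bool)
    for d in env.trace(f,'small1' if k=='s' else 'large'):
        m=np.array(d["mask"],bool); i=(m&t).sum()/(m|t).sum()
        v,u=np.nonzero(m); X=px2w(f,u.mean(),v.mean(),0.03)
        e=np.hypot(*(X[:2]-near[:2]))
        if best is None or e<best[0]: best=(e,m,d["score"])
    if best is None or best[0]>0.06: return None
    m=best[1]; v,u=np.nonzero(m); c=np.array([u.mean(),v.mean()]); p=np.array(near[:2],float)
    for _ in range(6):
        v,u=np.nonzero(sil(f,*p,k)); c2=np.array([u.mean(),v.mean()])
        p+=(px2w(f,*c,.03)-px2w(f,*c2,.03))[:2]
    s=sil(f,*p,k).astype(bool)
    col=f["image"][m].mean(0)
    print("loc",p.round(4),"iou",round((m&s).sum()/(m|s).sum(),3),"score",round(best[2],2),"bgr",col.round(),"area",m.sum(),s.sum())
    return p
def view(x,y,z=0.30):
    env.goto([x,y-0.045,z],O); env.dwell(0.3); return env.grab_frame("wrist")
E
python3 - <<'E'
from h import *
f=np.load("pics/w0.npy",allow_pickle=True).item()
A=px2w(f,196+174/2.9,60+88/2.9,.129); B=px2w(f,196+173.5/2.9,60+541/2.9,.105); B2=px2w(f,196+173.5/2.9,60+570/2.9,.129)
print(A,B,B2,np.hypot(*(A-B2)[:2]))
f=view(0.44,0.08); p=locate(f,[.44,.08]); 
f=view(0.43,-0.35); p=locate(f,[.43,-.35]); locate(f,[.44,-.228])
print(env.read_state()["clock"])
E
```

```text
[ 0.61936301 -0.08790212  0.129     ] [0.61936545 0.13794429 0.105     ] [0.61940739 0.14143051 0.129     ] 0.22933263067396775
loc [0.4342 0.0898] iou 0.934 score 0.92 bgr [62. 71. 76.] area 828 884
loc [ 0.412  -0.3509] iou 0.819 score 0.6 bgr [51. 58. 63.] area 733 895
10.9917
```

Pin spacing 229 mm and hole spacing 229 mm both match the stated 230 mm. The rack lies along y, centred at (0.619, 0.027). Starting with the first small bust.

```bash
cat >> h.py <<'E'
def st(): s=env.read_state(); return round(s["clock"],1),np.round(s["position"],4).tolist(),"open",round(s["opening"],3),"ff",round(s["finger_force"],1),"F",np.round(s["force"],1).tolist()
RX,RY=0.6194,0.0268
def pick(p,dz,force,o=O):
    env.gripper_to(1.0,force); env.goto([p[0],p[1],dz+.10],o); env.move_straight([p[0],p[1],dz],rate=.12)
    env.gripper_to(0.0,force); env.dwell(.2); print("grip",st())
    env.move_straight([p[0],p[1],dz+.2],rate=.2); print("lift",st())
def place(x,y,zt,opn,o=O,up=.12):
    env.goto([x,y,zt+.14],o); env.move_straight([x,y,zt+.02],rate=.15)
    print("hit",env.move_straight([x,y,zt+.0005],rate=.03,force_limit=6),st())
    env.gripper_to(opn); env.dwell(.2); env.move_straight([x,y,zt+up],rate=.15)
E
python3 - <<'E'
from h import *
pick([.4342,.0898],.039,15); place(RX,RY+.048,.047,.6); print(st())
f=view(0.435,-.225); p=locate(f,[.436,-.225])
cv2.imwrite("pics/a.png",f["image"])
E
```

```text
grip (15.2, [0.4343, 0.0898, 0.039], 'open', 0.311, 'ff', 15.0, 'F', [0.7, -0.5, -0.5])
lift (16.4, [0.4333, 0.0894, 0.2377], 'open', 0.312, 'ff', 15.0, 'F', [-0.1, 0.7, -1.0])
hit False (18.9, [0.6195, 0.0748, 0.0474], 'open', 0.314, 'ff', 15.0, 'F', [-0.5, 0.2, -2.1])
(20.8, [0.6186, 0.0746, 0.1659], 'open', 0.601, 'ff', 0.0, 'F', [-0.1, 0.1, -0.4])
loc [ 0.4212 -0.1716] iou 0.871 score 0.97 bgr [56. 64. 69.] area 803 920
```

```bash
python3 - <<'E'
from h import *
pick([.4212,-.1716],.039,15); place(RX,RY,.047,.6); print(st())
f=view(0.412,-.35); p=locate(f,[.412,-.35])
cv2.imwrite("pics/b.png",f["image"])
if p is not None and np.hypot(p[0]-.412,p[1]+.35)<.012:
    pick(p,.039,15); place(RX,RY-.048,.047,.6); print(st())
env.goto([.62,-.02,.36],O); env.dwell(.3); f=env.grab_frame("wrist"); g=env.grab_frame("scene")
env.goto([.5,-.3,.4],O); s=env.grab_frame("side"); g=env.grab_frame("scene")
cv2.imwrite("pics/c.png",cv2.resize(np.vstack([np.hstack([f["image"],g["image"]]),np.hstack([s["image"],s["image"]*0])]),(800,600)))
print(st())
E
```

```text
grip (26.6, [0.4214, -0.1716, 0.039], 'open', 0.312, 'ff', 15.0, 'F', [-0.1, 0.6, 0.5])
lift (27.7, [0.4202, -0.1714, 0.2377], 'open', 0.31, 'ff', 15.0, 'F', [-0.4, 0.9, -1.7])
hit False (30.6, [0.6195, 0.0268, 0.0474], 'open', 0.313, 'ff', 15.0, 'F', [-0.3, 0.0, -0.8])
(32.5, [0.6186, 0.0267, 0.1659], 'open', 0.598, 'ff', 0.0, 'F', [-0.0, 0.1, -0.5])
loc [ 0.4115 -0.3504] iou 0.921 score 0.68 bgr [61. 70. 75.] area 819 889
grip (38.4, [0.4116, -0.3504, 0.039], 'open', 0.304, 'ff', 15.0, 'F', [1.3, -0.1, -0.0])
lift (39.6, [0.4107, -0.3498, 0.2375], 'open', 0.312, 'ff', 15.0, 'F', [-0.2, 0.3, -1.7])
hit False (42.8, [0.6195, -0.0212, 0.0474], 'open', 0.311, 'ff', 15.0, 'F', [-0.8, -0.3, -0.6])
(44.7, [0.6186, -0.0212, 0.1659], 'open', 0.603, 'ff', 0.0, 'F', [0.3, 0.2, -1.1])
(47.1, [0.5008, -0.2989, 0.3995], 'open', 0.597, 'ff', 0.0, 'F', [-0.6, 1.6, -0.2])
```

View pics/c.png

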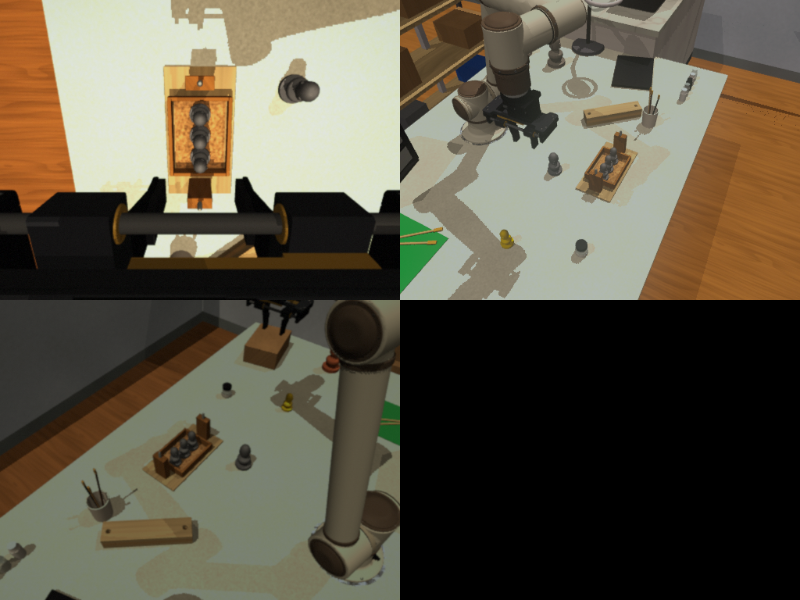

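The wrist picture shows all three grey busts upright in the tray, at about (200,115) to (200,160). The scene and side views show no fourth small bust. Now the deck.

```bash
python3 - <<'E'
from h import *
D=[180,0,-138.63]; p=[.4982,.3404]
env.gripper_to(1.0,35); env.goto([*p,.14],D); env.move_straight([*p,.037],rate=.1,force_limit=8)
env.gripper_to(0.0,35); env.dwell(.3); print(st())
env.move_straight([*p,.25],rate=.15); print(st())
env.move_straight([.5,.12,.25],rotation=O,rate=.15)
env.goto([RX,RY,.19],O); env.dwell(.4); print(st())
f=env.grab_frame("wrist"); np.save("pics/d.npy",f,allow_pickle=True)
s=env.grab_frame("side"); np.save("pics/ds.npy",s,allow_pickle=True)
g=env.grab_frame("scene"); np.save("pics/dg.npy",g,allow_pickle=True)
for n,X in(("pinA",[RX,RY-.115,.129]),("holeA",[RX,RY-.115,.201]),("holeAbot",[RX,RY-.115,.185])): print(n,w2px(f,X).round(1))
a=cv2.resize(f["image"],(400,300)); b=cv2.resize(s["image"][120:320,100:340],(400,300)); c=cv2.resize(g["image"][100:300,180:420],(400,300))
u,v=256,100; d=cv2.resize(f["image"][0:192,128:384],(400,300),interpolation=cv2.INTER_CUBIC)
cv2.imwrite("pics/dd.png",np.vstack([np.hstack([a,b]),np.hstack([c,d])]))
E
```

```text
(52.5, [0.4983, 0.3404, 0.0373], 'open', 0.731, 'ff', 35.0, 'F', [0.3, -0.9, 3.6])
(54.1, [0.4978, 0.3401, 0.2488], 'open', 0.731, 'ff', 35.0, 'F', [-0.1, 0.4, -3.2])
(56.8, [0.6193, 0.0274, 0.1907], 'open', 0.736, 'ff', 35.0, 'F', [0.4, 0.2, -1.6])
pinA [256.3  42.8]
holeA [256.2  16.4]
holeAbot [256.2  24.4]
```

View pics/dd.png

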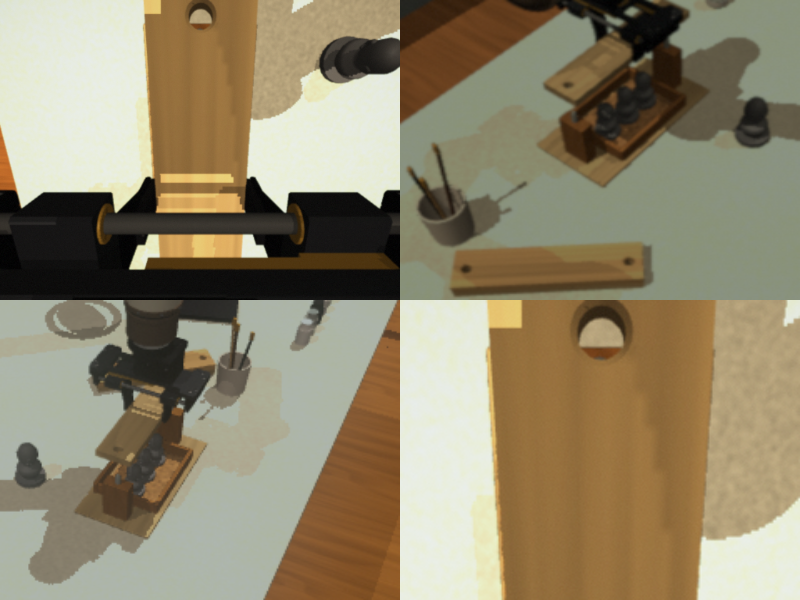

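The deck is held level with three busts beneath it. The near hole shows at about (602,330) in the lower-right zoom, with post wood visible through it. I'll check the rim numerically against the prediction.

```bash
python3 - <<'E'
from h import *
f=np.load("pics/d.npy",allow_pickle=True).item()
zt=.1907+.011
for n,X in(("bot",[RX,RY-.108,zt]),("L",[RX+.007,RY-.115,zt]),("R",[RX-.007,RY-.115,zt]),("pinbase",[RX,RY-.115,.105]),("postback",[RX,RY-.127,.105]),("postfront",[RX,RY-.103,.105])): print(n,w2px(f,X).round(1))
im=f["image"].astype(int)
g=cv2.cvtColor(f["image"],6)
print("col257",g[0:60:1,257].tolist()); print("row18",g[18,228:290].tolist())
E
```

```text
bot [256.2  33.6]
L [240.4  16. ]
R [272.   16.1]
pinbase [256.3  48.1]
postback [256.3  30.2]
postfront [256.2  65.4]
col257 [68, 69, 64, 55, 40, 38, 39, 37, 41, 37, 46, 94, 147, 159, 161, 160, 161, 163, 162, 163, 165, 164, 164, 164, 163, 165, 167, 167, 166, 150, 101, 73, 73, 70, 70, 70, 72, 81, 101, 118, 116, 117, 120, 122, 121, 124, 123, 121, 121, 122, 121, 122, 122, 121, 120, 122, 122, 123, 122, 122]
row18 [117, 117, 118, 117, 116, 117, 117, 116, 108, 97, 93, 91, 86, 72, 48, 45, 64, 112, 149, 156, 160, 163, 164, 164, 166, 168, 165, 164, 163, 162, 162, 161, 159, 159, 155, 158, 158, 161, 159, 147, 110, 57, 42, 45, 63, 75, 76, 76, 84, 101, 109, 111, 111, 113, 111, 113, 111, 112, 113, 112, 112, 113]
```

Allowing for the chamfer, the hole and post edges match the prediction within 0.5 mm, so I'm lowering.

```bash
python3 - <<'E'
from h import *
env.move_straight([RX,RY,.140],rate=.08); env.dwell(.2); print(st())
h=env.move_straight([RX,RY,.1095],rate=.02,force_limit=6); print(h,st())
E
```

```text
(57.9, [0.6198, 0.0269, 0.1407], 'open', 0.731, 'ff', 35.0, 'F', [0.3, -0.5, -2.9])
False (59.6, [0.6194, 0.0268, 0.1103], 'open', 0.73, 'ff', 35.0, 'F', [-3.9, 1.2, 4.6])
```

```bash
python3 - <<'E'
from h import *
env.gripper_to(0.95); env.dwell(.3); env.move_straight([RX,RY,.24],rate=.12); print(st())
env.goto([.62,-.02,.36],O); env.dwell(.3); f=env.grab_frame("wrist"); np.save("pics/e.npy",f,allow_pickle=True)
v=view(.425,-.075,.32); p=locate(v,[.425,-.075],'l'); s=env.grab_frame("side"); g=env.grab_frame("scene")
a=cv2.resize(f["image"][40:280,180:330],(375,600),interpolation=cv2.INTER_CUBIC)
b=cv2.resize(s["image"][170:320,100:290],(380,300)); c=cv2.resize(g["image"][140:290,210:400],(380,300))
cv2.imwrite("pics/e.png",np.hstack([a,np.vstack([b,c])])); print(st())
for X in([RX,RY-.115,.129],[RX,RY+.115,.129],[RX,RY,.121]): print(w2px(f,X).round(1))
E
```

```text
(61.8, [0.6189, 0.0268, 0.2389], 'open', 0.955, 'ff', 0.0, 'F', [-0.3, 0.7, -0.1])
loc [ 0.4242 -0.0728] iou 0.922 score 0.63 bgr [55. 63. 69.] area 1283 1391
(64.1, [0.4252, -0.1199, 0.3199], 'open', 0.95, 'ff', 0.0, 'F', [0.8, 0.5, 0.1])
[256.  106.7]
[255.7 268.6]
[255.8 192.7]
```

View pics/e.png

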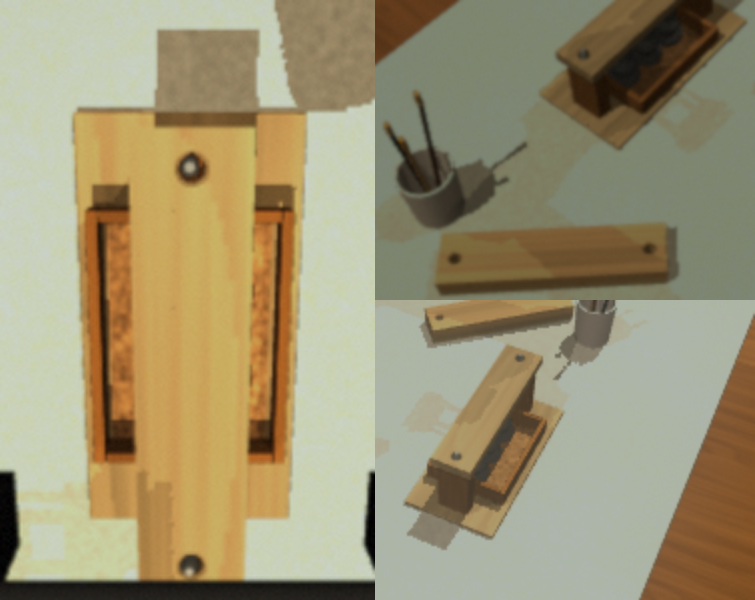

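The picture shows both pins centred in their holes, at (190,165) and (190,565), and the deck lying flush. Last, the large bust.

```bash
python3 - <<'E'
from h import *
pick([.4242,-.0728],.057,22)
x,y,zt=RX,RY,.178
env.goto([x,y,zt+.10],O); env.move_straight([x,y,zt+.018],rate=.1); env.dwell(.3)
print("hit",env.move_straight([x,y,zt-.001],rate=.015,force_limit=4),st())
env.gripper_to(.75); env.dwell(.3); env.move_straight([x,y,zt+.1],rate=.12); env.goto([.5,-.25,.36],O); env.dwell(.5)
s=env.grab_frame("side"); g=env.grab_frame("scene")
b=cv2.resize(s["image"][110:260,150:340],(380,300)); c=cv2.resize(g["image"][100:250,210:400],(380,300))
cv2.imwrite("pics/f.png",np.hstack([b,c])); print(st())
for f in(s,g): locate(f,[RX,RY],'l')
E
```

```text
grip (67.3, [0.4244, -0.0728, 0.057], 'open', 0.403, 'ff', 22.0, 'F', [0.8, 0.4, -1.0])
lift (68.5, [0.4231, -0.0728, 0.2555], 'open', 0.409, 'ff', 22.0, 'F', [0.9, -0.4, -3.3])
hit True (71.8, [0.6195, 0.0268, 0.178], 'open', 0.408, 'ff', 22.0, 'F', [-1.3, 0.4, 4.0])
(75.7, [0.5001, -0.2499, 0.36], 'open', 0.749, 'ff', 0.0, 'F', [0.2, 0.1, -0.8])
loc [0.6373 0.0555] iou 0.118 score 0.65 bgr [55. 62. 65.] area 53 451
```

View pics/f.png

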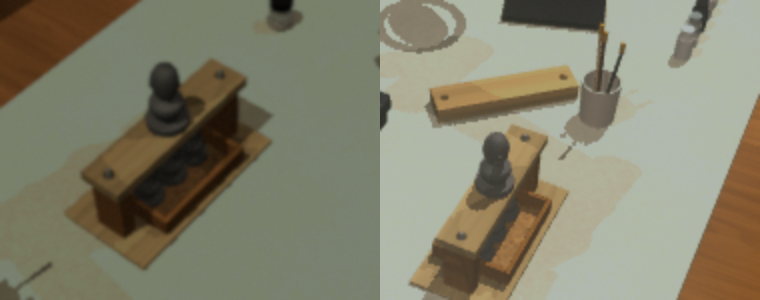

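The large bust stands upright at mid-deck, at (166,100) in the left view and (495,165) in the right one. The deck is flush with the small busts below it, and the pile and pot look undisturbed. I'm handing in.

```bash
python3 -c "
from h import *
print(env.close_job())"
```

```text
the job is handed in; nothing more can be done
None
```

Job handed in at about 76 s on the robot clock: three small busts upright in the tray (I found no fourth), the top deck flush over both pins, and the large bust upright at its middle; the judge's verdict was not shown.

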